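# Unload the driver test box

## Robot

A 6-joint arm with a two-finger parallel gripper is mounted at the origin on the work surface. World frame = base frame: x ahead of the robot, y to its left, z up, the work surface at z = 0. Lengths are in m, angles in rad, forces in N, time in s.
With the tool pointing down it reaches from about 0.25 to 0.725 m from the base axis. Payload 4 kg.
Tool frame: the origin (TCP) lies between the finger pads; the fingertips stand 11 mm ahead of it and the grasp point (between the pads) lies 8 mm behind it (bot.tip_extent is the distance from the TCP to the fingertips, in m); z points along the fingers, y is the line along which they close (so a half turn about z gives the same grasp; the last joint's range is limited). The gripper opens to 85 mm and grips with 20 to 120 N. Pads are 22 mm wide; open, the fingers measure 114 mm over their backs; the gripper's body (76 mm by 85 mm) begins 54 mm behind the grasp point. The pads swing forward as they close: fully open they stand 13 mm farther back than shut.
Start: joints at [1.229, 0.241, 0.005, 1.335, 0, 1.571], TCP at [0.168, 0.471, 0.22] pointing down, gripper open.
Joint ranges: [-2.72, 2.72], [-1.05, 1.87], [-1.09, 1.28], [-1.99, 2.15], [-1.42, 1.44], [-3.14, 3.14]. Speed limits (rad/s): [2.79, 2.79, 3.14, 3.14, 3.14, 3.14].

## Interface

Orientations are given as a unit quaternion [x, y, z, w].
In Python, from workcell import bot gives the robot as it stands. The module is installed in compiled form; this text tells all that it offers.
- The arm moves only by the tool drive_tool, never from a script. Its argument "rows" is a list of rows, each an object of numbers: "dx", "dy", "dz": the shift along the tool's x, y, z in units of 50 mm (1.0 is 50 mm); "wx", "wy", "wz": the turn, a rotation vector about the tool's x, y, z in units of 5 degrees (1.0 is 5 degrees); "hand": the finger opening in mm, from 0 to 85.4. A call has 1 to 20 rows; each row is the pose to reach, as a shift and turn from the pose commanded when the call began, along the tool's axes at that moment; what a row does not reach only later rows make up. A row lasts 1/10 s, in which the tool goes at most 50 mm and 8.59 degrees, less where a joint would pass 70% of its speed; a pose out of reach is approached as far as the arm can. A call with a gripper value outside its range is refused whole. The fingers move at their own pace and stop on an object; the grip force is fixed at half the most. Time passes only in rows, so rows that repeat a pose let the fingers close. It gives the time, the measured TCP pose, the force, the opening and the grip force at its end, in the units of the state.
- bot.get_obs(): the state, without advancing time (a new reading comes with each control period).
- bot.camera(name): name is "side" or "top" or "wrist"; returns the picture (480x640x3 uint8, red, green, blue); there is no depth.
- bot.get_calibration(name): a dict with "vfov" (degrees; the focal length in pixels is half the picture's height over the tangent of half this angle, whatever the lens; pixels are square), "cx", "cy" (the principal point, pixels), "origin" and "rotation" of the camera in the world; the wrist camera has in their place "mount" (4x4, takes a point from camera to tool coordinates, whose origin is the TCP and whose axes are the flange's). Camera axes: x right, y up, looking along -z (the intrinsics and any distortion apply to the point x, -y, -z); pixel columns grow to the right and rows downward; lengths in m; the calibration is good to about 2 mm. A picture is of the moment at which its call begins: read the wrist's pose just before it. get_calibration takes no time and is no camera call.
- bot.job_done(): hands the job in; it is judged then, once.
Trained networks look in the newest picture that a camera, given by its name, has taken for a name from the list of things; names that differ only in an ending like _2 or _b are one class to them, and where a whole thing is asked for, a point or a joint stands for the part that bears it (a point fixed in the world has none). Each returns a list of dicts, best first, with "score" (0 to 1); they miss things now and then, are a little off and sometimes report something else, mostly with a low value. They report only what shows in the picture. A call takes as long as a camera call.
- bot.look_for(camera, thing): "extent" ([centre column, centre row, width, height] in pixels, round what is visible of it).
- bot.outline_of(camera, thing): "region" (480x640 bool, what is visible of it) and "extent" ([centre column, centre row, width, height] in pixels, round what is visible of it).
The state is a dict: "clock": time; "joint_pos": joint angles; "joint_vel": joint speeds; "tau": joint torques, N m; "eef_pos": TCP position; "tool_rot": TCP orientation; "ft_force": force on the tool from outside, world axes, zero at the start; "ft_torque": the same for the moment, N m; "grip_width": finger opening in m; "grasp_force": force on a finger pad.
Only numpy, scipy, OpenCV 4.12 (cv2) and the standard library are available. Lean on these libraries where they do the work, as an engineer would, in place of code of your own. Each camera call takes 0.05 s, during which the arm holds its last target. There are 200 camera calls.

## Task

The lamp driver in the test box has passed. Push the release rod at the side of the box from its pulled-out position to its middle click, which frees the lid (never right in, that would start another test), then swing the lid up past upright so that it stays open by itself, and lay the driver gently, flat and right way up, in the empty tray. Leave the rod at the middle click and the lid open, and do not disturb the mug, the screwdriver or the screw bin.

Things in the scene. Friction and masses are not known exactly. Their poses are not given: they have to be found in the camera images.
- tester: Cream test box fixed to the bench, 130 (x) x 260 (y) x 70 mm high, walls 5 mm. Origin: centre of underside; x from the front (robot side, handle) to the hinge side, y to its left, z up. Left half: rod mechanism. Right half: open bay, inner x -60 to 60 mm, y -125 to -7 mm, floor at 5 mm, holding the driver on a black pedestal 24 (x) x 84 (y) mm, top 35 mm high.
- rod (a joint): Travel (m) of the steel rod out of the box's left (+y) wall, along the box's y. 0 fully in, 0.022 middle click (rests within 1 mm), 0.052 fully out; starts at 0.038 to 0.052, slides with 1 N. A ridge from 0.034 takes 5 to 9 N, gives way at 0.027, then it snaps to the middle. A like ridge from 0.021 to 0.016 guards the inner end; never below 0.010. Lid is locked unless within 4 mm of middle.
- rod_knob (a point): Centre of the outer flat face of the rod's black round knob (disc 32 mm across, 12 mm thick, axis along the box's y). In the box's frame: x -30 mm, z 42 mm, y 170 mm + rod travel. Pushing this face towards the box (-y of the box) moves the rod in. Behind the knob, 28 mm + travel are free up to the box wall, around the 10 mm rod.
- lid (a joint): Angle in rad of the grey lid: 0 closed, 1.57 upright, 1.9 stop, leaning back over the hinge side. Mass about 0.28 kg; let go below 1.5 it falls shut, beyond 1.6 it falls back to the stop and stays open.
- lid_bar (a point): Middle of the lid's round steel handle bar (10 mm thick, along the box's y, 120 mm between its two side arms), 45 mm in front of the lid's front edge. Lid closed: in the box's frame x -112 mm, y 0, z 75.5 mm. It turns with the lid about the hinge, 177 mm away. Grip it from above with the fingers on its front and back; it turns between them.
- lid_hinge (a point): Middle of the lid's hinge axis, in the box's frame x 65 mm, y 0, z 70.5 mm; the axis runs along the box's y. The lid is 6 mm thick above this and 264 mm wide.
- driver: Lamp driver, plain aluminium case 36 (x) x 68 (y) x 28 mm high with a foot 90 mm long in y and 6 mm high, a terminal block at each end, paper label on top; 0.15 to 0.3 kg. Origin at its centre, 14 mm above its underside; z up when right way up. It lies on the pedestal in the box's right bay, centre 49 mm above the bench, y roughly along the box's y. Grip it across its 36 mm.
- tray: Empty grey tray, fixed to the bench, 200 (x) x 150 (y) x 30 mm high, walls 4 mm, inner floor 4 mm above the bench. Origin: centre of its underside.
- mug: Dark steel mug, 80 mm across, 90 mm high; origin at the centre of its underside. Bystander.
- screwdriver: Screwdriver 200 mm long, lying on the bench along its own x. Bystander.
- screwbin: Small blue bin with screws, 100 x 70 x 50 mm; origin at the centre of its underside. Bystander.

How it is judged:
By the outcome, as a careful person would: the job done as asked, in the order asked, and still so for the second after the job is handed in, with the robot touching nothing.
It also fails if it takes over 67 s, if anything falls off the work surface, if the arm or the gripper's body presses on something with over 40 N, if the wrist force passes 120 N, or if a joint passes its speed limit or range.

## Working session

There is one attempt and no reset: what is moved stays moved. The work goes in short steps, Python scripts to look and compute and a tool call to move; the robot and the scene stay as the last step left them, time stands still between calls to the robot, and variables do not carry over. Pictures are saved under pics/ and viewed, at most 10 in all, crops included, and the job is handed in when it is done.

Besides the shell and the picture viewer there is one more tool, called after "Request:" by a JSON object that holds its "api" and its "payload", one argument or row to a line. drive_tool: Moves the arm, as the interface text tells. Its arguments: {"type":"object","properties":{"rows":{"type":"array","items":{"type":"object","properties":{"dx":{"type":"number"},"dy":{"type":"number"},"dz":{"type":"number"},"wx":{"type":"number"},"wy":{"type":"number"},"wz":{"type":"number"},"hand":{"type":"number"}}}}},"required":["rows"]}

```bash
mkdir -p pics
cat > h.py <<'E'
import numpy as np, cv2
from workcell import bot
from scipy.spatial.transform import Rotation as R
def K(c):
    f=240/np.tan(np.radians(c['vfov'])/2); return f
def cam(name):
    c=bot.get_calibration(name)
    if 'mount' in c:
        o=bot.get_obs(); M=np.eye(4); M[:3,:3]=R.from_quat(o['tool_rot']).as_matrix(); M[:3,3]=o['eef_pos']
        T=M@np.array(c['mount']); return T[:3,3],T[:3,:3],K(c),c['cx'],c['cy']
    return np.array(c['origin']),np.array(c['rotation']),K(c),c['cx'],c['cy']
def proj(C,P):
    o,r,f,cx,cy=C; p=(np.atleast_2d(P)-o)@r
    return np.c_[cx+f*p[:,0]/-p[:,2], cy-f*p[:,1]/-p[:,2]]
def back(C,uv,z):
    o,r,f,cx,cy=C; uv=np.atleast_2d(uv)
    d=np.c_[(uv[:,0]-cx)/f,-(uv[:,1]-cy)/f,-np.ones(len(uv))]@r.T
    return o+d*((z-o[2])/d[:,2])[:,None]
def save(name,im): cv2.imwrite('pics/'+name,im[:,:,::-1])
E
python3 - <<'E'
from h import *
print(bot.get_calibration('top'),bot.get_calibration('side'),bot.get_calibration('wrist'))
for n in ['top','side']:
    save(n+'0.png',bot.camera(n))
    C=cam(n)
    for t in ['tester','rod_knob','lid','lid_bar','driver','tray','mug','screwdriver','screwbin']:
        for d in bot.look_for(n,t)[:2]: print(n,t,round(d['score'],2),np.round(d['extent']),np.round(back(C,d['extent'][:2],0.03),3))
E
```

```text
{'vfov': 42.11890716576141, 'cx': 323.8020565607147, 'cy': 228.97931604519863, 'origin': array([ 0.44935884, -0.01611809,  1.12655219]), 'rotation': array([-0.02001084,  0.03263791,  0.7147689 , -0.69831208])} {'vfov': 47.57505731446442, 'cx': 322.4560363798116, 'cy': 242.7864793440595, 'origin': array([ 0.30334341, -0.9790492 ,  0.67044323]), 'rotation': array([ 0.48646899, -0.06201571, -0.10918593,  0.86462732])} {'vfov': 65.76305994015563, 'cx': 317.481130117207, 'cy': 240.3463920998495, 'mount': array([[ 5.75160050e-04,  9.54894146e-01,  2.96945853e-01,
         7.55774822e-02],
       [ 9.99998886e-01, -1.40175721e-04, -1.48615119e-03,
        -2.78191265e-04],
       [-1.37749247e-03,  2.96946377e-01, -9.54893162e-01,
        -1.53630488e-01],
       [ 0.00000000e+00,  0.00000000e+00,  0.00000000e+00,
         1.00000000e+00]])}Traceback (most recent call last):
  File "<stdin>", line 7, in <module>
  File "h.py", line 17, in back
    d=np.c_[(uv[:,0]-cx)/f,-(uv[:,1]-cy)/f,-np.ones(len(uv))]@r.T
      ~~~~~~~~~~~~~~~~~~~~~~~~~~~~~~~~~~~~~~~~~~~~~~~~~~~~~~~^~~~
ValueError: matmul: Input operand 1 has a mismatch in its core dimension 0, with gufunc signature (n?,k),(k,m?)->(n?,m?) (size 4 is different from 3)
```

```bash
sed -i "s/np.array(c\['rotation'\])/R.from_quat(c['rotation']).as_matrix()/" h.py
python3 - <<'E'
from h import *
for n in ['top','side']:
    save(n+'0.png',bot.camera(n))
    C=cam(n)
    for t in ['tester','rod_knob','lid','lid_bar','driver','tray','mug','screwdriver','screwbin']:
        for d in bot.look_for(n,t)[:2]: print(n,t,round(d['score'],2),np.round(d['extent']),np.round(back(C,d['extent'][:2],0.03),3))
print(bot.get_obs())
E
```

```text
top tester 0.88 [238. 224. 198. 124.] [[0.543 0.115 0.03 ]]
top tester 0.36 [157. 242.  46.  17.] [[0.515 0.257 0.03 ]]
top rod_knob 0.9 [157. 241.  42.  19.] [[0.516 0.256 0.03 ]]
top lid 0.9 [254. 223. 164. 124.] [[0.544 0.086 0.03 ]]
top lid 0.2 [460. 237.  91. 118.] [[ 0.511 -0.277  0.03 ]]
top lid_bar 0.58 [253. 223. 164. 122.] [[0.544 0.087 0.03 ]]
top tray 0.72 [460. 238.  95. 120.] [[ 0.509 -0.277  0.03 ]]
top tray 0.65 [237. 224. 202. 120.] [[0.543 0.116 0.03 ]]
top mug 0.96 [433. 113.  63.  55.] [[ 0.735 -0.237  0.03 ]]
top screwdriver 0.75 [159. 334.  34. 110.] [[0.355 0.253 0.03 ]]
top screwbin 0.62 [186. 110.  58.  64.] [[0.749 0.205 0.03 ]]
side tester 0.77 [314. 236. 104.  92.] [[0.555 0.078 0.03 ]]
side rod_knob 0.46 [284. 193.  11.   9.] [[0.531 0.316 0.03 ]]
side rod_knob 0.22 [377. 204.  44.  31.] [[0.749 0.193 0.03 ]]
side lid 0.97 [312. 224. 100.  65.] [[0.565 0.134 0.03 ]]
side lid_bar 0.72 [315. 220. 103.  64.] [[0.575 0.152 0.03 ]]
side driver 0.72 [224. 217.  76.  23.] [[0.362 0.223 0.03 ]]
side tray 0.81 [343. 351. 125.  81.] [[ 0.512 -0.312  0.03 ]]
side mu
[... 168 characters left out ...]
.03 ]]
{'clock': 1.1, 'joint_pos': array([ 1.22900715e+00,  2.40561764e-01,  5.01929247e-03,  1.33523754e+00,
       -4.60323617e-05,  1.57078722e+00]), 'joint_vel': array([-0.00012222,  0.00162142,  0.00093441,  0.00103861, -0.00047282,
       -0.00188874]), 'tau': array([ 1.35632522e-04, -3.72220445e+01,  2.52695453e+01,  1.26169776e-03,
        1.00502607e-04, -1.08826718e-06]), 'eef_pos': array([0.16759838, 0.47106796, 0.21993296]), 'tool_rot': array([1.70059485e-01, 9.85433798e-01, 4.12511126e-06, 2.40683540e-05]), 'ft_force': array([-0.28007307,  0.39052084,  0.20859646]), 'ft_torque': array([ 0.04404765, -0.03149107,  0.0330487 ]), 'grasp_force': 0.0, 'grip_width': 0.0853691852939193}
```

View pics/top0.png

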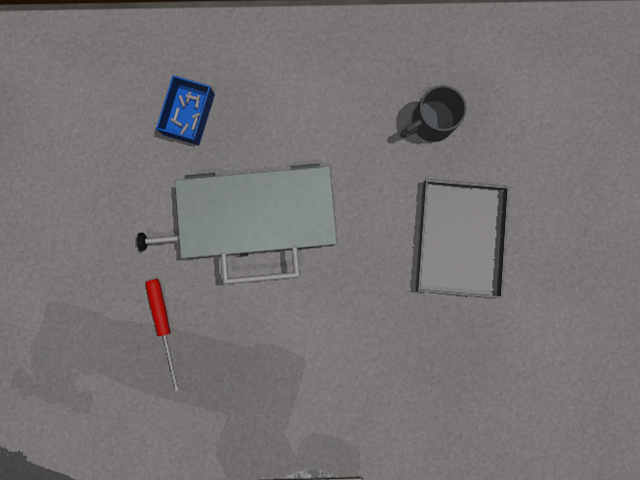

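View pics/side0.png

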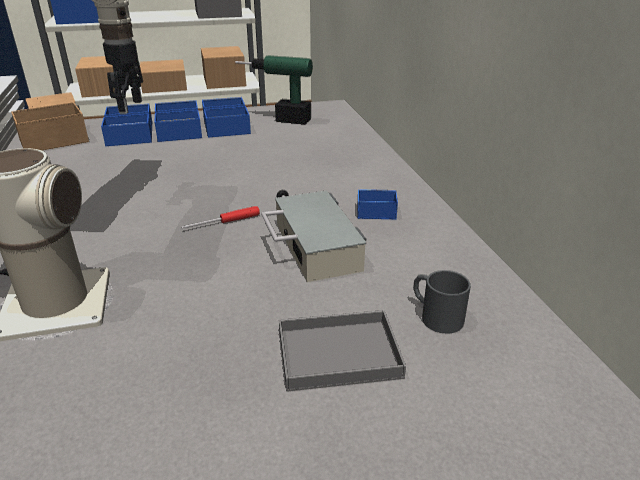

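```bash
cat > fit.py <<'E'
from h import *
from scipy.optimize import least_squares
def corners(reg):
    c=max(cv2.findContours(reg.astype(np.uint8),cv2.RETR_EXTERNAL,cv2.CHAIN_APPROX_NONE)[0],key=cv2.contourArea)
    return c[:,0,:].astype(float)
def b2w(p,B): 
    c,s=np.cos(p[2]),np.sin(p[2]); B=np.atleast_2d(np.array(B,float))
    return np.c_[p[0]+c*B[:,0]-s*B[:,1],p[1]+s*B[:,0]+c*B[:,1],B[:,2]]
E
python3 - <<'E'
from fit import *
import cv2
C=cam('top'); bot.camera('top')
print('tip',bot.tip_extent)
pts=[(-.067,.132,.0765),(-.067,-.132,.0765),(.065,-.132,.0765),(.065,.132,.0765),(-.117,.06,.0755),(-.117,-.06,.0755)]
uv=np.array([(182,259),(336,244),(331,166),(176,181),(223,284),(298,277)],float)
r=least_squares(lambda p:(proj(C,b2w(p,pts))-uv).ravel(),[.54,.09,.09],loss='soft_l1')
p=r.x; print('top',p,r.fun.reshape(-1,2).round(1))
for t in [.03,.038,.045,.052]: print(t,proj(C,b2w(p,[(-.03,.17+t,.042)])))
k=bot.outline_of('top','rod_knob')[0]; xy=corners(k['region']); print('knob outl',xy.min(0),xy.max(0))
tr=bot.outline_of('top','tray')
for d in tr[:2]:
    rc=cv2.minAreaRect(corners(d['region']).astype(np.float32)); b=back(C,cv2.boxPoints(rc),.03); print('tray',d['score'],b.mean(0),b.round(3).tolist())
bot.camera('side'); S=cam('side')
print('side',proj(S,b2w(p,pts)).round(0).tolist(), proj(S,b2w(p,[(-.03,.21,.042)])))
for n in ['lid']:
    d=bot.outline_of('side',n)[0]; xy=corners(d['region']); print(cv2.approxPolyDP(xy.astype(np.int32),6,True)[:,0].tolist())
d=bot.outline_of('top','lid')[0]; print(cv2.approxPolyDP(corners(d['region']).astype(np.int32),4,True)[:,0].tolist())
E
```

```text
tip 0.011
top [0.5595301  0.07754336 0.06949008] [[-0.8 -0.7]
 [ 1.8 -0.2]
 [-0.6  0.7]
 [-0.8 -0.4]
 [ 3.6  0.1]
 [-0.1  0.4]]
0.03 [[144.47687849 241.2816872 ]]
0.038 [[139.85191458 241.70724115]]
0.045 [[135.80373319 242.07972398]]
0.052 [[131.75430242 242.45232176]]
knob outl [138. 234.] [177. 248.]
tray 0.57 [ 0.51012726 -0.28127749  0.03      ] [[0.417, -0.193, 0.03], [0.617, -0.214, 0.03], [0.603, -0.37, 0.03], [0.403, -0.347, 0.03]]
tray 0.35 [0.54249776 0.08219289 0.03      ] [[0.632, 0.228, 0.03], [0.651, -0.049, 0.03], [0.452, -0.062, 0.03], [0.435, 0.212, 0.03]]
side [[273.0, 197.0], [304.0, 252.0], [364.0, 242.0], [324.0, 190.0], [259.0, 214.0], [272.0, 239.0]] [[279.99227177 194.53382811]]
[[262, 212], [274, 239], [296, 239], [307, 253], [365, 242], [326, 191], [278, 197], [277, 209]]
[[329, 168], [314, 163], [272, 172], [201, 173], [177, 179], [180, 256], [219, 253], [225, 283], [297, 276], [298, 246], [336, 241]]
```

Request:
{"api": "drive_tool", "payload": {
  "rows": [
    {"dx":-7.3,"dy":-0.1,"wz":13.3,"hand":0},
    {"dx":-7.3,"dy":-0.1,"wz":13.3,"hand":0},
    {"dx":-7.3,"dy":-0.1,"wz":13.3,"hand":0},
    {"dx":-7.3,"dy":-0.1,"wz":13.3,"hand":0},
    {"dx":-7.3,"dy":-0.1,"wz":13.3,"hand":0},
    {"dx":-7.3,"dy":-0.1,"wz":13.3,"hand":0},
    {"dx":-7.3,"dy":-0.1,"wz":13.3,"hand":0},
    {"dx":-7.3,"dy":-0.1,"wz":13.3,"hand":0},
    {"dx":-7.3,"dy":-0.1,"wz":13.3,"hand":0},
    {"dx":-7.3,"dy":-0.1,"wz":13.3,"hand":0},
    {"dx":-7.3,"dy":-0.1,"wz":13.3,"hand":0},
    {"dx":-7.3,"dy":-0.1,"wz":13.3,"hand":0}
  ]
}}

```text
invalid input at $.rows[0]: expected keys dx, dy, dz, wx, wy, wz, hand
```

Run:
```python
from fit import *
C=cam('wrist'); im=bot.camera('wrist')
p=[.5595,.0775,.0695]
q=proj(C,b2w(p,[(-.03,.215,.042),(-.067,.132,.0765),(.065,.132,.0765)])); print(q)
for u in q: cv2.circle(im,tuple(int(v) for v in u),3,(255,0,0),1)
save('w1.png',im)
for d in bot.look_for('wrist','rod_knob')[:2]: print(d)
print(bot.get_obs()['eef_pos'],R.from_quat(bot.get_obs()['tool_rot']).as_matrix().round(3))
```

```text
[[272.66956915 521.50342721]
 [188.99566882 552.16437338]
 [241.95909873 621.48343963]]
[0.16757557 0.47107668 0.2198952 ] [[-0.942  0.335  0.   ]
 [ 0.335  0.942 -0.   ]
 [-0.    -0.    -1.   ]]
```

View pics/w1.png

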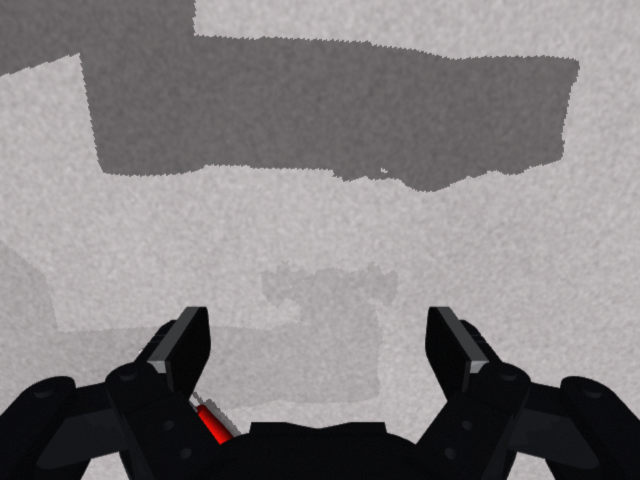

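The move was refused (all keys are needed); this picture just shows the bare bench and open fingers from the start pose.

Request:
{"api": "drive_tool", "payload": {
  "rows": [
    {"dx":-7.3,"dy":-0.1,"dz":0,"wx":0,"wy":0,"wz":13.3,"hand":0},
    {"dx":-7.3,"dy":-0.1,"dz":0,"wx":0,"wy":0,"wz":13.3,"hand":0},
    {"dx":-7.3,"dy":-0.1,"dz":0,"wx":0,"wy":0,"wz":13.3,"hand":0},
    {"dx":-7.3,"dy":-0.1,"dz":0,"wx":0,"wy":0,"wz":13.3,"hand":0},
    {"dx":-7.3,"dy":-0.1,"dz":0,"wx":0,"wy":0,"wz":13.3,"hand":0},
    {"dx":-7.3,"dy":-0.1,"dz":0,"wx":0,"wy":0,"wz":13.3,"hand":0},
    {"dx":-7.3,"dy":-0.1,"dz":0,"wx":0,"wy":0,"wz":13.3,"hand":0},
    {"dx":-7.3,"dy":-0.1,"dz":0,"wx":0,"wy":0,"wz":13.3,"hand":0},
    {"dx":-7.3,"dy":-0.1,"dz":0,"wx":0,"wy":0,"wz":13.3,"hand":0},
    {"dx":-7.3,"dy":-0.1,"dz":0,"wx":0,"wy":0,"wz":13.3,"hand":0},
    {"dx":-7.3,"dy":-0.1,"dz":0,"wx":0,"wy":0,"wz":13.3,"hand":0},
    {"dx":-7.3,"dy":-0.1,"dz":0,"wx":0,"wy":0,"wz":13.3,"hand":0}
  ]
}}

```text
clock: 2.7
eef_pos: [0.5086, 0.3448, 0.2203]
tool_rot: [0.682, 0.732, 0.0, -0.0]
ft_force: [-0.2, 0.0, -0.3]
grip_width: 0.0002
grasp_force: 0.0
```

Run:
```python
from fit import *
C=cam('wrist'); im=bot.camera('wrist')
p=[.5595,.0775,.0695]
q=proj(C,b2w(p,[(-.03,.215,.042),(-.067,.132,.0765),(.065,.132,.0765)])); print(q)
for u in q: cv2.circle(im,tuple(int(v) for v in u),3,(255,0,0),1)
save('w2.png',im)
for d in bot.look_for('wrist','rod_knob')[:2]: print(d)
print(bot.get_obs()['eef_pos'],R.from_quat(bot.get_obs()['tool_rot']).as_matrix().round(3))
```

```text
[[319.32481001 268.26207102]
 [279.64124431 364.53722464]
 [420.7174915  364.75660245]]
{'extent': [538.2, 352.4, 139.4, 105.6], 'score': 0.24}
[0.50884654 0.3448155  0.22033739] [[-0.071  0.998  0.   ]
 [ 0.998  0.071  0.   ]
 [ 0.     0.    -1.   ]]
```

View pics/w2.png

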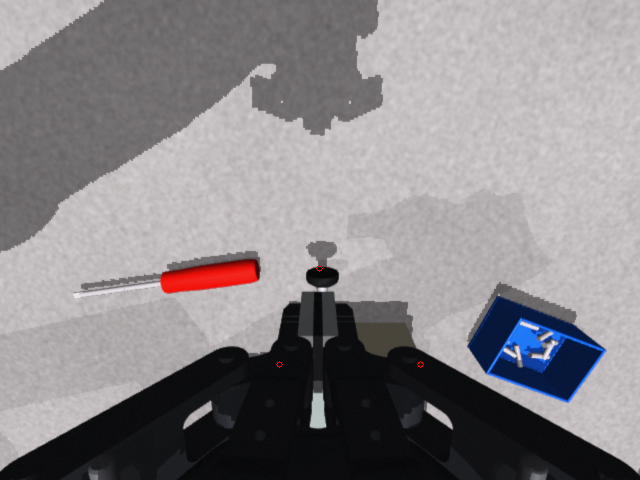

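Request:
{"api": "drive_tool", "payload": {
  "rows": [
    {"dx":0,"dy":0,"dz":1,"wx":0,"wy":0,"wz":0,"hand":0},
    {"dx":0,"dy":0,"dz":2,"wx":0,"wy":0,"wz":0,"hand":0},
    {"dx":0,"dy":0,"dz":3,"wx":0,"wy":0,"wz":0,"hand":0},
    {"dx":0,"dy":0,"dz":3.6,"wx":0,"wy":0,"wz":0,"hand":0},
    {"dx":-0.2,"dy":0,"dz":3.6,"wx":0,"wy":0,"wz":0,"hand":0},
    {"dx":-0.4,"dy":0,"dz":3.6,"wx":0,"wy":0,"wz":0,"hand":0},
    {"dx":-0.6,"dy":0,"dz":3.6,"wx":0,"wy":0,"wz":0,"hand":0},
    {"dx":-0.7,"dy":0,"dz":3.6,"wx":0,"wy":0,"wz":0,"hand":0},
    {"dx":-0.75,"dy":0,"dz":3.6,"wx":0,"wy":0,"wz":0,"hand":0},
    {"dx":-0.75,"dy":0,"dz":3.6,"wx":0,"wy":0,"wz":0,"hand":0}
  ]
}}

```text
clock: 3.8
eef_pos: [0.5132, 0.3065, 0.0413]
tool_rot: [0.683, 0.731, 0.001, 0.0]
ft_force: [0.0, 0.3, 0.2]
grip_width: -0.0001
grasp_force: 0.0
```

Run:
```python
from fit import *
C=cam('wrist'); im=bot.camera('wrist')
im=cv2.resize(im[150:420,220:430],None,fx=2,fy=2)
save('w3.png',im)
print(bot.get_obs()['ft_force'])
```

```text
[0.32887667 0.07485585 0.0476565 ]
```

View pics/w3.png

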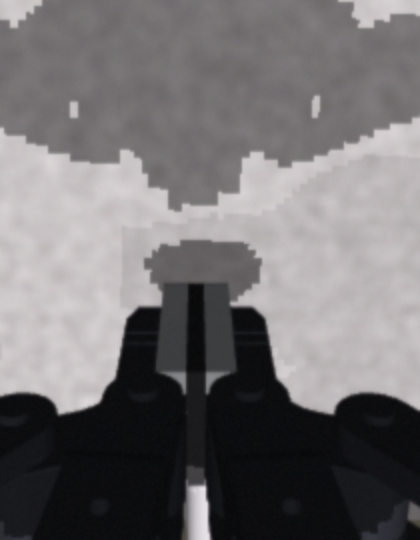

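Request:
{"api": "drive_tool", "payload": {
  "rows": [
    {"dx":-0.06,"dy":0,"dz":0,"wx":0,"wy":0,"wz":0,"hand":0},
    {"dx":-0.12,"dy":0,"dz":0,"wx":0,"wy":0,"wz":0,"hand":0},
    {"dx":-0.18,"dy":0,"dz":0,"wx":0,"wy":0,"wz":0,"hand":0},
    {"dx":-0.22,"dy":0,"dz":0,"wx":0,"wy":0,"wz":0,"hand":0},
    {"dx":-0.24,"dy":0,"dz":0,"wx":0,"wy":0,"wz":0,"hand":0}
  ]
}}

```text
clock: 4.35
eef_pos: [0.513, 0.2948, 0.0398]
tool_rot: [0.682, 0.731, 0.0, -0.0]
ft_force: [0.2, 2.3, -0.2]
grip_width: 0.0
grasp_force: 0.8
```

Request:
{"api": "drive_tool", "payload": {
  "rows": [
    {"dx":-0.04,"dy":0,"dz":0,"wx":0,"wy":0,"wz":0,"hand":0},
    {"dx":-0.06,"dy":0,"dz":0,"wx":0,"wy":0,"wz":0,"hand":0}
  ]
}}

```text
clock: 4.55
eef_pos: [0.5132, 0.2924, 0.0399]
tool_rot: [0.682, 0.731, 0.001, -0.001]
ft_force: [-1.2, 5.0, -0.4]
grip_width: -0.0003
grasp_force: 2.4
```

Request:
{"api": "drive_tool", "payload": {
  "rows": [
    {"dx":-0.02,"dy":0,"dz":0,"wx":0,"wy":0,"wz":0,"hand":0},
    {"dx":-0.04,"dy":0,"dz":0,"wx":0,"wy":0,"wz":0,"hand":0}
  ]
}}

```text
clock: 4.75
eef_pos: [0.5133, 0.2918, 0.0399]
tool_rot: [0.682, 0.731, 0.001, -0.002]
ft_force: [-1.0, 6.8, -2.5]
grip_width: 0.0002
grasp_force: 3.8
```

Request:
{"api": "drive_tool", "payload": {
  "rows": [
    {"dx":-0.02,"dy":0,"dz":0,"wx":0,"wy":0,"wz":0,"hand":0},
    {"dx":-0.04,"dy":0,"dz":0,"wx":0,"wy":0,"wz":0,"hand":0}
  ]
}}

```text
clock: 4.95
eef_pos: [0.5135, 0.2884, 0.0398]
tool_rot: [0.682, 0.731, 0.0, -0.0]
ft_force: [-0.9, 3.3, -1.6]
grip_width: -0.0001
grasp_force: 1.3
```

Request:
{"api": "drive_tool", "payload": {
  "rows": [
    {"dx":-0.02,"dy":0,"dz":0,"wx":0,"wy":0,"wz":0,"hand":0},
    {"dx":-0.04,"dy":0,"dz":0,"wx":0,"wy":0,"wz":0,"hand":0}
  ]
}}

```text
clock: 5.15
eef_pos: [0.5139, 0.2847, 0.0399]
tool_rot: [0.683, 0.731, -0.001, 0.001]
ft_force: [0.5, 0.8, -0.5]
grip_width: 0.0001
grasp_force: 0.0
```

Request:
{"api": "drive_tool", "payload": {
  "rows": [
    {"dx":0.4,"dy":0,"dz":0,"wx":0,"wy":0,"wz":0,"hand":0},
    {"dx":0.9,"dy":0,"dz":-0.5,"wx":0,"wy":0,"wz":0,"hand":0},
    {"dx":1.2,"dy":0,"dz":-1.5,"wx":0,"wy":0,"wz":0,"hand":0},
    {"dx":1.2,"dy":0,"dz":-2.5,"wx":0,"wy":0,"wz":0,"hand":0},
    {"dx":1.2,"dy":0,"dz":-3.5,"wx":0,"wy":0,"wz":0,"hand":0},
    {"dx":1.2,"dy":0,"dz":-3.6,"wx":0,"wy":0,"wz":0,"hand":0},
    {"dx":1.2,"dy":0,"dz":-3.6,"wx":0,"wy":0,"wz":0,"hand":0}
  ]
}}

```text
clock: 5.85
eef_pos: [0.5113, 0.3456, 0.2229]
tool_rot: [0.683, 0.731, 0.003, 0.001]
ft_force: [0.4, 1.0, -0.7]
grip_width: 0.0003
grasp_force: 0.0
```

Run:
```python
from fit import *
C=cam('wrist'); im=bot.camera('wrist'); p=[.5595,.0775,.0695]
for t in (.01,.022,.027,.042): print(t,proj(C,b2w(p,[(-.03,.17+t,.042)])))
im=cv2.resize(im[200:400,200:500],None,fx=2.5,fy=2.5)
save('w4.png',im)
print(bot.get_obs()['eef_pos'])
```

```text
0.01 [[315.71471009 301.0388287 ]]
0.022 [[315.68180243 289.96376679]]
0.027 [[315.66790248 285.28574035]]
0.042 [[315.62552013 271.02197412]]
[0.51015327 0.34494289 0.22029099]
```

View pics/w4.png

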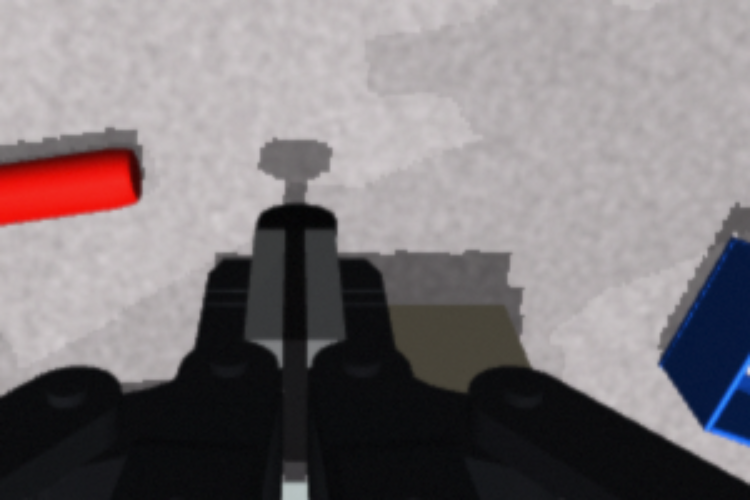

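Request:
{"api": "drive_tool", "payload": {
  "rows": [
    {"dx":-1,"dy":-0.3,"dz":0,"wx":0,"wy":0,"wz":0,"hand":35},
    {"dx":-2,"dy":-0.6,"dz":0,"wx":0,"wy":0,"wz":0,"hand":35},
    {"dx":-3,"dy":-0.9,"dz":0,"wx":0,"wy":0,"wz":0,"hand":35},
    {"dx":-4,"dy":-1.2,"dz":0,"wx":0,"wy":0,"wz":0,"hand":35},
    {"dx":-5,"dy":-1.5,"dz":0.2,"wx":0,"wy":0,"wz":0,"hand":35},
    {"dx":-5.4,"dy":-1.64,"dz":0.4,"wx":0,"wy":0,"wz":0,"hand":35},
    {"dx":-5.4,"dy":-1.64,"dz":0.4,"wx":0,"wy":0,"wz":0,"hand":35},
    {"dx":-5.4,"dy":-1.64,"dz":0.4,"wx":0,"wy":0,"wz":0,"hand":35},
    {"dx":-5.4,"dy":-1.64,"dz":0.4,"wx":0,"wy":0,"wz":0,"hand":35}
  ]
}}

```text
clock: 6.8
eef_pos: [0.4461, 0.0709, 0.1991]
tool_rot: [0.682, 0.731, -0.001, -0.001]
ft_force: [0.5, 0.7, 0.0]
grip_width: 0.0348
grasp_force: 0.0
```

Run:
```python
from fit import *
C=cam('wrist'); im=bot.camera('wrist'); p=[.5595,.0775,.0695]
q=proj(C,b2w(p,[(-.112,.055,.0755),(-.112,-.055,.0755),(-.067,.132,.0765),(-.067,-.132,.0765),(.065,.132,.0765)]))
print(q.round(1).tolist())
for u in q: cv2.circle(im,tuple(int(v) for v in u),3,(255,0,0),1)
save('w5.png',im)
o=bot.get_obs();print(o['eef_pos'],R.from_quat(o['tool_rot']).as_matrix().round(3).tolist())
bot.camera('top')
k=bot.outline_of('top','rod_knob')[0]; xy=corners(k['region']); print('knob outl',xy.min(0),xy.max(0))
```

```text
[[319.4, 156.6], [319.2, 294.0], [387.1, 38.7], [370.4, 374.7], [585.3, 38.6]]
[0.44645907 0.07127008 0.1993629 ] [[-0.07, 0.998, -0.001], [0.998, 0.07, -0.0], [-0.0, -0.001, -1.0]]
knob outl [174. 163.] [336. 279.]
```

View pics/w5.png

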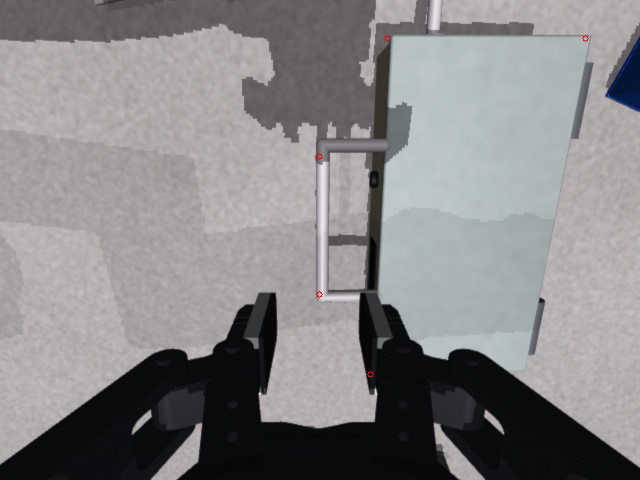

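Request:
{"api": "drive_tool", "payload": {
  "rows": [
    {"dx":0,"dy":0.08,"dz":0.8,"wx":0,"wy":0,"wz":0,"hand":35},
    {"dx":0,"dy":0.08,"dz":1.6,"wx":0,"wy":0,"wz":0,"hand":35},
    {"dx":0,"dy":0.08,"dz":2.2,"wx":0,"wy":0,"wz":0,"hand":35},
    {"dx":0,"dy":0.08,"dz":2.6,"wx":0,"wy":0,"wz":0,"hand":35},
    {"dx":0,"dy":0.08,"dz":2.64,"wx":0,"wy":0,"wz":0,"hand":35},
    {"dx":0,"dy":0.08,"dz":2.64,"wx":0,"wy":0,"wz":0,"hand":18},
    {"dx":0,"dy":0.08,"dz":2.64,"wx":0,"wy":0,"wz":0,"hand":5},
    {"dx":0,"dy":0.08,"dz":2.64,"wx":0,"wy":0,"wz":0,"hand":5},
    {"dx":0,"dy":0.08,"dz":2.64,"wx":0,"wy":0,"wz":0,"hand":5},
    {"dx":0,"dy":0.08,"dz":2.64,"wx":0,"wy":0,"wz":0,"hand":5},
    {"dx":0,"dy":0.08,"dz":2.64,"wx":0,"wy":0,"wz":0,"hand":5}
  ]
}}

```text
clock: 8.05
eef_pos: [0.4516, 0.0711, 0.069]
tool_rot: [0.683, 0.731, 0.001, 0.001]
ft_force: [-0.1, 1.0, 5.5]
grip_width: 0.0048
grasp_force: 2.5
```

Run:
```python
from fit import *
im=bot.camera('wrist'); s=bot.camera('side')
a=cv2.resize(im[120:460,200:460],(459,600)); b=cv2.resize(s[170:290,225:305],(341,512)); b=cv2.copyMakeBorder(b,0,88,0,0,cv2.BORDER_CONSTANT)
save('w6.png',np.hstack([a,b])[:, :800]); print(bot.get_obs()['ft_force'],bot.get_obs()['grip_width'],bot.get_obs()['eef_pos'])
```

```text
[1.10204134 1.02149651 5.26158496] 0.004942865637974603 [0.451541   0.07112601 0.06894141]
```

View pics/w6.png

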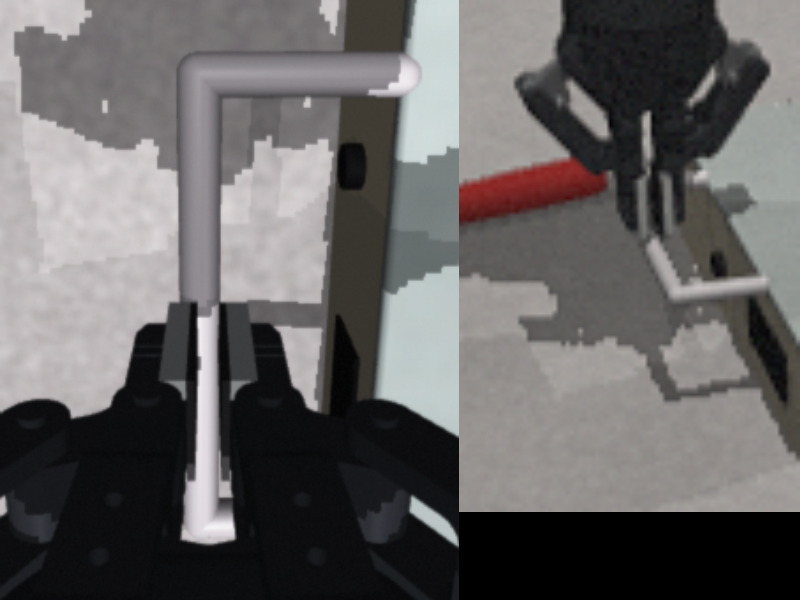

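Request:
{"api": "drive_tool", "payload": {
  "rows": [
    {"dx":0,"dy":0,"dz":0,"wx":0,"wy":0,"wz":0,"hand":0},
    {"dx":0,"dy":0,"dz":0,"wx":0,"wy":0,"wz":0,"hand":0},
    {"dx":0,"dy":0,"dz":0,"wx":0,"wy":0,"wz":0,"hand":0},
    {"dx":0,"dy":0,"dz":0,"wx":0,"wy":0,"wz":0,"hand":0}
  ]
}}

```text
clock: 8.55
eef_pos: [0.45, 0.071, 0.0688]
tool_rot: [0.683, 0.731, 0.0, -0.0]
ft_force: [-3.2, -0.9, 8.8]
grip_width: -0.0001
grasp_force: 4.8
```

Run:
```python
from fit import *
S=cam('side'); W=cam('wrist')
e=bot.get_obs()['eef_pos']
for z in (.0,.058,.069,.0755,.0805,.09,.1): 
    P=[[e[0],e[1],z]]; print(z,proj(S,P).round(1),proj(W,P).round(1))
P=b2w([.562,.08,.07],[(-.112,.06,.0755),(-.112,0,.0755),(-.112,-.06,.0755),(-.067,.132,.0765)]); print(proj(S,P).round(1).tolist(),proj(W,P).round(1).tolist())
```

```text
0.0 [[270.  254.2]] [[317.  250.4]]
0.058 [[268.7 232.4]] [[316.9 289. ]]
0.069 [[268.5 228.1]] [[316.9 299.1]]
0.0755 [[268.3 225.5]] [[316.9 305.8]]
0.0805 [[268.2 223.6]] [[316.8 311.2]]
0.09 [[268.  219.8]] [[316.8 322.5]]
0.1 [[267.8 215.8]] [[316.8 336. ]]
[[262.3, 213.2], [268.4, 225.3], [275.0, 238.4], [273.6, 196.8]] [[317.5, 163.8], [317.7, 303.3], [317.8, 415.3], [453.8, -58.0]]
```

Request:
{"api": "drive_tool", "payload": {
  "rows": [
    {"dx":0,"dy":0,"dz":-0.4,"wx":0,"wy":0,"wz":0,"hand":0},
    {"dx":0,"dy":0,"dz":-0.4,"wx":0,"wy":0,"wz":0,"hand":38},
    {"dx":0,"dy":0,"dz":-0.4,"wx":0,"wy":0,"wz":0,"hand":38},
    {"dx":0,"dy":0,"dz":-0.4,"wx":0,"wy":0,"wz":0,"hand":38},
    {"dx":0,"dy":0,"dz":-0.4,"wx":0,"wy":0,"wz":0,"hand":38},
    {"dx":0,"dy":0,"dz":0,"wx":0,"wy":0,"wz":0,"hand":38},
    {"dx":0,"dy":0,"dz":0.25,"wx":0,"wy":0,"wz":0,"hand":38},
    {"dx":0,"dy":0,"dz":0.4,"wx":0,"wy":0,"wz":0,"hand":38},
    {"dx":0,"dy":0,"dz":0.4,"wx":0,"wy":0,"wz":0,"hand":38},
    {"dx":0,"dy":0,"dz":0.4,"wx":0,"wy":0,"wz":0,"hand":18},
    {"dx":0,"dy":0,"dz":0.4,"wx":0,"wy":0,"wz":0,"hand":4},
    {"dx":0,"dy":0,"dz":0.4,"wx":0,"wy":0,"wz":0,"hand":4},
    {"dx":0,"dy":0,"dz":0.4,"wx":0,"wy":0,"wz":0,"hand":4},
    {"dx":0,"dy":0,"dz":0.4,"wx":0,"wy":0,"wz":0,"hand":4},
    {"dx":0,"dy":0,"dz":0.4,"wx":0,"wy":0,"wz":0,"hand":4}
  ]
}}

```text
clock: 10.05
eef_pos: [0.4495, 0.0708, 0.0484]
tool_rot: [0.683, 0.731, -0.0, -0.0]
ft_force: [-4.0, -0.4, 6.1]
grip_width: 0.0077
grasp_force: 58.7
```

Run:
```python
from fit import *
im=bot.camera('wrist'); s=bot.camera('side')
a=cv2.resize(im[120:420,210:430],(400,545)); b=cv2.resize(s[170:290,225:312],(395,545))
save('w7.png',np.hstack([a,b])[:, :800]); o=bot.get_obs();print(o['ft_force'],o['grip_width'],o['eef_pos'],o['grasp_force'],o['joint_pos'])
```

```text
[-3.95432688  0.16144314  5.68147837] 0.00780438961660533 [0.44951845 0.07080755 0.04837951] 58.674556016922 [ 1.56080459e-01  3.10526967e-01 -3.88486384e-01  8.72809633e-01
  2.23244213e-04  1.65847433e+00]
```

View pics/w7.png

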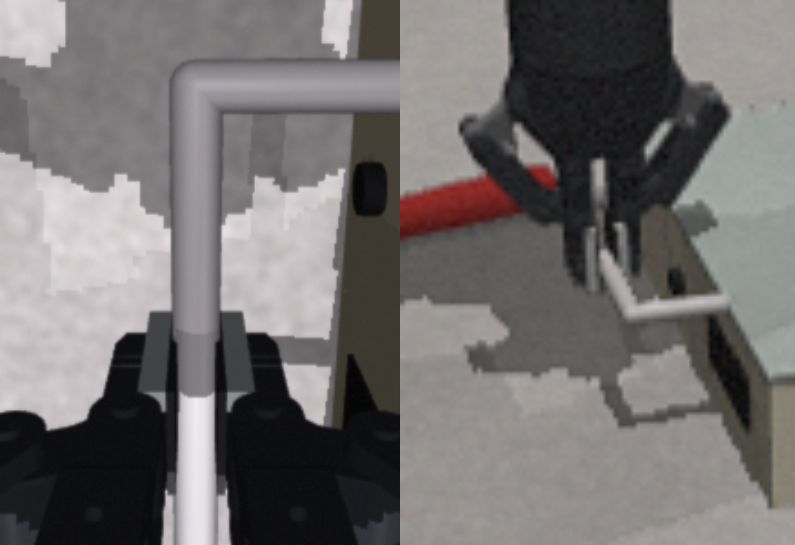

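Request:
{"api": "drive_tool", "payload": {
  "rows": [
    {"dx":0,"dy":0.01,"dz":-0.1,"wx":0,"wy":0,"wz":0,"hand":4},
    {"dx":0,"dy":0.02,"dz":-0.2,"wx":0,"wy":0,"wz":0,"hand":4},
    {"dx":0,"dy":0.03,"dz":-0.35,"wx":0,"wy":0,"wz":0,"hand":4},
    {"dx":0,"dy":0.05,"dz":-0.53,"wx":0,"wy":0,"wz":0,"hand":4},
    {"dx":0,"dy":0.05,"dz":-0.53,"wx":0,"wy":0,"wz":0,"hand":4}
  ]
}}

```text
clock: 10.65
eef_pos: [0.4522, 0.071, 0.0756]
tool_rot: [0.683, 0.731, -0.0, -0.0]
ft_force: [-6.6, -0.5, 0.2]
grip_width: 0.0079
grasp_force: 58.7
```

Run:
```python
import numpy as np
def d(t): return np.array([(.177*(1-np.cos(t))+.005*np.sin(t)),-(.177*np.sin(t)+.005*(np.cos(t)-1))])/.05
for t in np.r_[np.arange(.24,1.8,.09),1.8]: print(round(t,2),(d(t)-d(.15)).round(2))
```

```text
0.24 [ 0.07 -0.31]
0.33 [ 0.17 -0.61]
0.42 [ 0.29 -0.91]
0.51 [ 0.44 -1.19]
0.6 [ 0.62 -1.45]
0.69 [ 0.82 -1.7 ]
0.78 [ 1.04 -1.93]
0.87 [ 1.28 -2.14]
0.96 [ 1.54 -2.33]
1.05 [ 1.81 -2.49]
1.14 [ 2.1  -2.63]
1.23 [ 2.4  -2.74]
1.32 [ 2.7  -2.83]
1.41 [ 3.02 -2.88]
1.5 [ 3.33 -2.91]
1.59 [ 3.65 -2.91]
1.68 [ 3.97 -2.88]
1.77 [ 4.28 -2.82]
1.8 [ 4.39 -2.8 ]
```

Request:
{"api": "drive_tool", "payload": {
  "rows": [
    {"dx":0,"dy":0.07,"dz":-0.31,"wx":0,"wy":0,"wz":0,"hand":4},
    {"dx":0,"dy":0.17,"dz":-0.61,"wx":0,"wy":0,"wz":0,"hand":4},
    {"dx":0,"dy":0.29,"dz":-0.91,"wx":0,"wy":0,"wz":0,"hand":4},
    {"dx":0,"dy":0.44,"dz":-1.19,"wx":0,"wy":0,"wz":0,"hand":4},
    {"dx":0,"dy":0.62,"dz":-1.45,"wx":0,"wy":0,"wz":0,"hand":4},
    {"dx":0,"dy":0.82,"dz":-1.7,"wx":0,"wy":0,"wz":0,"hand":4},
    {"dx":0,"dy":1.04,"dz":-1.93,"wx":0,"wy":0,"wz":0,"hand":4},
    {"dx":0,"dy":1.28,"dz":-2.14,"wx":0,"wy":0,"wz":0,"hand":4},
    {"dx":0,"dy":1.54,"dz":-2.33,"wx":0,"wy":0,"wz":0,"hand":4},
    {"dx":0,"dy":1.54,"dz":-2.33,"wx":0,"wy":0,"wz":0,"hand":4}
  ]
}}

```text
clock: 11.65
eef_pos: [0.5298, 0.0762, 0.1959]
tool_rot: [0.683, 0.731, 0.001, 0.001]
ft_force: [-14.1, -1.2, 16.7]
grip_width: 0.0073
grasp_force: 59.8
```

Request:
{"api": "drive_tool", "payload": {
  "rows": [
    {"dx":0,"dy":0.23,"dz":-0.22,"wx":0,"wy":0,"wz":0,"hand":4},
    {"dx":0,"dy":0.53,"dz":-0.36,"wx":0,"wy":0,"wz":0,"hand":4},
    {"dx":0,"dy":0.84,"dz":-0.48,"wx":0,"wy":0,"wz":0,"hand":4},
    {"dx":0,"dy":1.15,"dz":-0.57,"wx":0,"wy":0,"wz":0,"hand":4},
    {"dx":0,"dy":1.47,"dz":-0.62,"wx":0,"wy":0,"wz":0,"hand":4},
    {"dx":0,"dy":1.47,"dz":-0.62,"wx":0,"wy":0,"wz":0,"hand":4}
  ]
}}

```text
clock: 12.25
eef_pos: [0.6065, 0.0814, 0.2257]
tool_rot: [0.683, 0.731, 0.003, 0.003]
ft_force: [-2.9, -0.5, 8.1]
grip_width: 0.0076
grasp_force: 59.2
```

Request:
{"api": "drive_tool", "payload": {
  "rows": [
    {"dx":0,"dy":0.31,"dz":-0.06,"wx":0,"wy":0,"wz":0,"hand":4},
    {"dx":0,"dy":0.64,"dz":-0.06,"wx":0,"wy":0,"wz":0,"hand":4},
    {"dx":0,"dy":0.96,"dz":-0.03,"wx":0,"wy":0,"wz":0,"hand":4},
    {"dx":0,"dy":1.27,"dz":0.03,"wx":0,"wy":0,"wz":0,"hand":4},
    {"dx":0,"dy":1.38,"dz":0.05,"wx":0,"wy":0,"wz":0,"hand":4},
    {"dx":0,"dy":1.38,"dz":0.05,"wx":0,"wy":0,"wz":0,"hand":4}
  ]
}}

```text
clock: 12.85
eef_pos: [0.6743, 0.0859, 0.2212]
tool_rot: [0.683, 0.731, 0.002, 0.002]
ft_force: [1.9, -0.2, 4.6]
grip_width: 0.0073
grasp_force: 60.3
```

Request:
{"api": "drive_tool", "payload": {
  "rows": [
    {"dx":0,"dy":0,"dz":0,"wx":0,"wy":0,"wz":0,"hand":15},
    {"dx":0,"dy":0,"dz":0,"wx":0,"wy":0,"wz":0,"hand":30},
    {"dx":0,"dy":0,"dz":0,"wx":0,"wy":0,"wz":0,"hand":50},
    {"dx":0,"dy":0,"dz":0,"wx":0,"wy":0,"wz":0,"hand":50},
    {"dx":0,"dy":0,"dz":0,"wx":0,"wy":0,"wz":0,"hand":50},
    {"dx":0,"dy":0,"dz":-0.3,"wx":0,"wy":0,"wz":0,"hand":50},
    {"dx":0,"dy":0,"dz":-0.7,"wx":0,"wy":0,"wz":0,"hand":50},
    {"dx":0,"dy":0,"dz":-1.2,"wx":0,"wy":0,"wz":0,"hand":50},
    {"dx":0,"dy":0,"dz":-1.2,"wx":0,"wy":0,"wz":0,"hand":50}
  ]
}}

```text
clock: 13.75
eef_pos: [0.6732, 0.0862, 0.2837]
tool_rot: [0.683, 0.731, 0.003, 0.002]
ft_force: [1.1, 0.3, 0.9]
grip_width: 0.0503
grasp_force: 0.0
```

Request:
{"api": "drive_tool", "payload": {
  "rows": [
    {"dx":-0.2,"dy":-0.8,"dz":0,"wx":0,"wy":0,"wz":0,"hand":70},
    {"dx":-0.6,"dy":-1.5,"dz":0,"wx":0,"wy":0,"wz":0,"hand":70},
    {"dx":-1.2,"dy":-2.1,"dz":0.4,"wx":0,"wy":0,"wz":0,"hand":70},
    {"dx":-1.3,"dy":-2.23,"dz":0.7,"wx":0,"wy":0,"wz":0,"hand":70},
    {"dx":-1.3,"dy":-2.23,"dz":0.7,"wx":0,"wy":0,"wz":0,"hand":70},
    {"dx":-1.3,"dy":-2.23,"dz":0.7,"wx":0,"wy":0,"wz":0,"hand":70}
  ]
}}

```text
clock: 14.35
eef_pos: [0.5651, 0.0137, 0.2445]
tool_rot: [0.683, 0.731, 0.0, -0.0]
ft_force: [1.4, -0.2, 0.2]
grip_width: 0.07
grasp_force: 0.0
```

Run:
```python
from fit import *
o=bot.get_obs(); print(o['eef_pos'],o['tool_rot'])
p=[.562,.08,.07]
for n in ['wrist','top']:
    C=cam(n); im=bot.camera(n); save('d_%s.png'%n,im)
    print(n,'pred',proj(C,b2w(p,[(0,-.066,.063),(.018,-.032,.063),(-.018,-.1,.063)])).round(1).tolist())
    for d in bot.outline_of(n,'driver')[:2]:
        rc=cv2.minAreaRect(corners(d['region']).astype(np.float32)); b=back(C,cv2.boxPoints(rc),.063)
        print(d['score'],np.round(d['extent']),rc,b.mean(0).round(4),(b[:,:2]).round(3).tolist())
    for t in ['lid','rod_knob']:
        for d in bot.look_for(n,t)[:1]: print(t,round(d['score'],2),np.round(d['extent']))
```

```text
[0.56514538 0.01366719 0.24445147] [ 6.82621060e-01  7.30772505e-01  1.66651745e-04 -7.90702968e-05]
wrist pred [[318.7, 210.7], [338.8, 173.5], [299.7, 245.8]]
0.97 [314. 205.  37.  90.] ((315.0, 204.0), (92.0, 38.0), 90.0) [0.5629 0.0186 0.063 ] [[0.543, 0.06], [0.577, 0.063], [0.584, -0.023], [0.548, -0.025]]
lid 0.67 [508. 178. 263. 355.]
rod_knob 0.57 [276.  86.  31.  68.]
top pred [[294.0, 207.5], [273.3, 198.9], [314.7, 216.1]]
lid 0.74 [178. 149.  49.  74.]
rod_knob 0.92 [171. 241.  52.  20.]
```

Run:
```python
import cv2,numpy as np
a=cv2.imread('pics/d_wrist.png')[100:320,200:440]; b=cv2.imread('pics/d_top.png')[100:300,120:360]
a=cv2.resize(a,(600,550));a=a[:, 100:500]; b=cv2.resize(b,(400,333)); b=cv2.copyMakeBorder(b,0,217,0,0,cv2.BORDER_CONSTANT)
cv2.imwrite('pics/d.png',np.hstack([a,b]))
```

```text
(no output)
```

View pics/d.png

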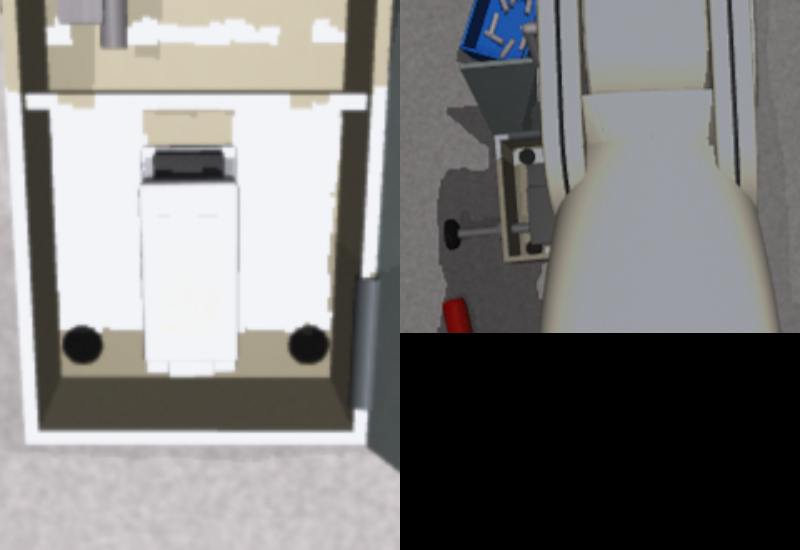

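Request:
{"api": "drive_tool", "payload": {
  "rows": [
    {"dx":-1,"dy":-0.3,"dz":0,"wx":0,"wy":0,"wz":0,"hand":36},
    {"dx":-2,"dy":-0.5,"dz":0,"wx":0,"wy":0,"wz":0,"hand":36},
    {"dx":-3,"dy":-0.8,"dz":0,"wx":0,"wy":0,"wz":0,"hand":36},
    {"dx":-4,"dy":-1,"dz":0,"wx":0,"wy":0,"wz":0,"hand":36},
    {"dx":-5,"dy":-1.3,"dz":0,"wx":0,"wy":0,"wz":0,"hand":36},
    {"dx":-5.8,"dy":-1.5,"dz":0,"wx":0,"wy":0,"wz":0,"hand":36},
    {"dx":-5.8,"dy":-1.5,"dz":0,"wx":0,"wy":0,"wz":0,"hand":36},
    {"dx":-5.8,"dy":-1.5,"dz":0,"wx":0,"wy":0,"wz":0,"hand":36}
  ]
}}

```text
clock: 15.55
eef_pos: [0.5096, -0.2821, 0.2441]
tool_rot: [0.684, 0.73, 0.0, -0.0]
ft_force: [0.4, 0.5, -0.5]
grip_width: 0.036
grasp_force: 0.0
```

Run:
```python
from fit import *
o=bot.get_obs(); print(o['eef_pos'],o['ft_force'])
for n in ['wrist','top','side']:
    C=cam(n); im=bot.camera(n); save('t_%s.png'%n,im)
    for t in ['tray','driver','lid','rod_knob']:
      for d in bot.outline_of(n,t)[:1]:
        rc=cv2.minAreaRect(corners(d['region']).astype(np.float32)); b=back(C,cv2.boxPoints(rc),.03)
        print(n,t,round(d['score'],2),np.round(d['extent']),b.mean(0).round(4),b[:,:2].round(3).tolist())
```

```text
[ 0.50957604 -0.28214033  0.24407894] [ 0.36326045  0.54389748 -0.50584925]
wrist tray 0.79 [323. 199. 220. 177.] [ 0.5097 -0.2829  0.03  ] [[0.391, -0.344], [0.419, -0.197], [0.617, -0.218], [0.612, -0.373]]
top tray 0.9 [460. 237.  87. 121.] [ 0.51   -0.2814  0.03  ] [[0.417, -0.193], [0.617, -0.215], [0.603, -0.371], [0.403, -0.347]]
top driver 0.8 [296. 211.  54.  24.] [0.565  0.0141 0.03  ] [[0.581, 0.061], [0.588, -0.03], [0.549, -0.033], [0.542, 0.058]]
top rod_knob 0.7 [198. 240. 105.  21.] [0.5216 0.1198 0.03  ] [[0.531, 0.148], [0.536, 0.094], [0.512, 0.092], [0.508, 0.146]]
side tray 0.77 [344. 351. 125.  81.] [ 0.5152 -0.2981  0.03  ] [[0.42, -0.199], [0.65, -0.219], [0.592, -0.398], [0.399, -0.376]]
side driver 0.92 [325. 239.  22.  22.] [0.5752 0.0564 0.03  ] [[0.557, 0.105], [0.614, 0.09], [0.591, 0.009], [0.538, 0.022]]
side lid 0.78 [362. 193.  55.  98.] [0.7284 0.1724 0.03  ] [[0.633, 0.055], [0.795, 0.342], [0.825, 0.281], [0.661, 0.011]]
side rod_knob 0.75 [291. 210.  24.  32.] [0.5285 0.1555 0.03  ] [[0.515, 0.179], [0.538, 0.197], [0.542, 0.131], [0.519, 0.115]]
```

Request:
{"api": "drive_tool", "payload": {
  "rows": [
    {"dx":0,"dy":0,"dz":1,"wx":0,"wy":0,"wz":0,"hand":36},
    {"dx":0,"dy":0,"dz":2,"wx":0,"wy":0,"wz":0,"hand":36},
    {"dx":0,"dy":0,"dz":3,"wx":0,"wy":0,"wz":0,"hand":36},
    {"dx":0,"dy":0,"dz":3.8,"wx":0,"wy":0,"wz":0,"hand":36},
    {"dx":0,"dy":0,"dz":4.2,"wx":0,"wy":0,"wz":0,"hand":36},
    {"dx":0,"dy":0,"dz":4.3,"wx":0,"wy":0,"wz":0,"hand":36},
    {"dx":0,"dy":0,"dz":4.3,"wx":0,"wy":0,"wz":0,"hand":36}
  ]
}}

```text
clock: 17.0
eef_pos: [0.5097, -0.2809, 0.029]
tool_rot: [0.683, 0.731, -0.0, -0.001]
ft_force: [-0.6, -0.4, -0.2]
grip_width: 0.036
grasp_force: 0.0
```

Request:
{"api": "drive_tool", "payload": {
  "rows": [
    {"dx":0,"dy":0,"dz":0.05,"wx":0,"wy":0,"wz":0,"hand":36},
    {"dx":0,"dy":0,"dz":0.1,"wx":0,"wy":0,"wz":0,"hand":36},
    {"dx":0,"dy":0,"dz":0.1,"wx":0,"wy":0,"wz":0,"hand":36}
  ]
}}

```text
clock: 17.3
eef_pos: [0.5107, -0.2813, 0.0255]
tool_rot: [0.683, 0.731, 0.0, 0.001]
ft_force: [0.4, 1.5, -0.4]
grip_width: 0.036
grasp_force: 0.0
```

Request:
{"api": "drive_tool", "payload": {
  "rows": [
    {"dx":0,"dy":0,"dz":0.05,"wx":0,"wy":0,"wz":0,"hand":36},
    {"dx":0,"dy":0,"dz":0.1,"wx":0,"wy":0,"wz":0,"hand":36},
    {"dx":0,"dy":0,"dz":0.1,"wx":0,"wy":0,"wz":0,"hand":36}
  ]
}}

```text
clock: 17.6
eef_pos: [0.5097, -0.2808, 0.0191]
tool_rot: [0.683, 0.731, -0.0, -0.0]
ft_force: [-0.5, -0.1, -0.7]
grip_width: 0.0361
grasp_force: 0.0
```

Request:
{"api": "drive_tool", "payload": {
  "rows": [
    {"dx":0,"dy":0,"dz":0.05,"wx":0,"wy":0,"wz":0,"hand":36},
    {"dx":0,"dy":0,"dz":0.08,"wx":0,"wy":0,"wz":0,"hand":36},
    {"dx":0,"dy":0,"dz":0.08,"wx":0,"wy":0,"wz":0,"hand":36}
  ]
}}

```text
clock: 17.9
eef_pos: [0.5097, -0.2808, 0.015]
tool_rot: [0.683, 0.731, -0.0, -0.0]
ft_force: [-0.0, 0.0, -0.4]
grip_width: 0.0359
grasp_force: 0.0
```

Request:
{"api": "drive_tool", "payload": {
  "rows": [
    {"dx":0,"dy":0,"dz":0.05,"wx":0,"wy":0,"wz":0,"hand":36},
    {"dx":0,"dy":0,"dz":0.08,"wx":0,"wy":0,"wz":0,"hand":36},
    {"dx":0,"dy":0,"dz":0.08,"wx":0,"wy":0,"wz":0,"hand":36}
  ]
}}

```text
clock: 18.2
eef_pos: [0.5097, -0.2808, 0.0111]
tool_rot: [0.683, 0.731, -0.0, -0.0]
ft_force: [-0.4, 0.3, -0.3]
grip_width: 0.0359
grasp_force: 0.0
```

Request:
{"api": "drive_tool", "payload": {
  "rows": [
    {"dx":0,"dy":0,"dz":0.05,"wx":0,"wy":0,"wz":0,"hand":36},
    {"dx":0,"dy":0,"dz":0.08,"wx":0,"wy":0,"wz":0,"hand":36},
    {"dx":0,"dy":0,"dz":0.08,"wx":0,"wy":0,"wz":0,"hand":36}
  ]
}}

```text
clock: 18.5
eef_pos: [0.5098, -0.2808, 0.0071]
tool_rot: [0.683, 0.731, -0.0, -0.0]
ft_force: [-0.4, -0.4, 0.0]
grip_width: 0.0363
grasp_force: 0.0
```

Request:
{"api": "drive_tool", "payload": {
  "rows": [
    {"dx":0,"dy":0,"dz":0.05,"wx":0,"wy":0,"wz":0,"hand":36},
    {"dx":0,"dy":0,"dz":0.08,"wx":0,"wy":0,"wz":0,"hand":36},
    {"dx":0,"dy":0,"dz":0.08,"wx":0,"wy":0,"wz":0,"hand":36}
  ]
}}

```text
clock: 18.8
eef_pos: [0.5097, -0.2808, 0.0031]
tool_rot: [0.683, 0.731, -0.0, -0.0]
ft_force: [-0.4, -0.4, -0.3]
grip_width: 0.0357
grasp_force: 0.0
```

Request:
{"api": "drive_tool", "payload": {
  "rows": [
    {"dx":0,"dy":0,"dz":0.05,"wx":0,"wy":0,"wz":0,"hand":36},
    {"dx":0,"dy":0,"dz":0.08,"wx":0,"wy":0,"wz":0,"hand":36},
    {"dx":0,"dy":0,"dz":0.08,"wx":0,"wy":0,"wz":0,"hand":36}
  ]
}}

```text
clock: 19.1
eef_pos: [0.5097, -0.2808, -0.0009]
tool_rot: [0.683, 0.731, -0.0, -0.0]
ft_force: [-0.2, 0.5, -0.3]
grip_width: 0.0361
grasp_force: 0.0
```

Request:
{"api": "drive_tool", "payload": {
  "rows": [
    {"dx":0,"dy":0,"dz":0.05,"wx":0,"wy":0,"wz":0,"hand":36},
    {"dx":0,"dy":0,"dz":0.08,"wx":0,"wy":0,"wz":0,"hand":36},
    {"dx":0,"dy":0,"dz":0.08,"wx":0,"wy":0,"wz":0,"hand":36}
  ]
}}

```text
clock: 19.4
eef_pos: [0.5097, -0.2808, -0.0049]
tool_rot: [0.683, 0.731, -0.0, -0.0]
ft_force: [0.3, 0.6, 0.5]
grip_width: 0.0362
grasp_force: 0.0
```

Request:
{"api": "drive_tool", "payload": {
  "rows": [
    {"dx":0,"dy":0,"dz":0.05,"wx":0,"wy":0,"wz":0,"hand":36},
    {"dx":0,"dy":0,"dz":0.08,"wx":0,"wy":0,"wz":0,"hand":36},
    {"dx":0,"dy":0,"dz":0.08,"wx":0,"wy":0,"wz":0,"hand":36}
  ]
}}

```text
clock: 19.7
eef_pos: [0.51, -0.2809, -0.0083]
tool_rot: [0.683, 0.731, 0.0, 0.0]
ft_force: [-0.7, 1.0, 3.2]
grip_width: 0.0361
grasp_force: 1.1
```

Request:
{"api": "drive_tool", "payload": {
  "rows": [
    {"dx":0,"dy":0,"dz":-1,"wx":0,"wy":0,"wz":0,"hand":36},
    {"dx":0,"dy":0,"dz":-2,"wx":0,"wy":0,"wz":0,"hand":36},
    {"dx":0,"dy":0,"dz":-3,"wx":0,"wy":0,"wz":0,"hand":60},
    {"dx":1,"dy":0.2,"dz":-3.6,"wx":0,"wy":0,"wz":0,"hand":62},
    {"dx":2,"dy":0.4,"dz":-3.6,"wx":0,"wy":0,"wz":0,"hand":62},
    {"dx":3,"dy":0.7,"dz":-3.6,"wx":0,"wy":0,"wz":0,"hand":62},
    {"dx":4,"dy":1,"dz":-3.6,"wx":0,"wy":0,"wz":0,"hand":62},
    {"dx":5,"dy":1.3,"dz":-3.6,"wx":0,"wy":0,"wz":0,"hand":62},
    {"dx":5.85,"dy":1.48,"dz":-3.6,"wx":0,"wy":0,"wz":0,"hand":62},
    {"dx":5.85,"dy":1.48,"dz":-3.6,"wx":0,"wy":0,"wz":0,"hand":62},
    {"dx":5.85,"dy":1.48,"dz":-3.6,"wx":0,"wy":0,"wz":0,"hand":62}
  ]
}}

```text
clock: 20.8
eef_pos: [0.5638, 0.0178, 0.1711]
tool_rot: [0.681, 0.732, -0.0, -0.0]
ft_force: [-0.1, 0.0, -0.8]
grip_width: 0.0622
grasp_force: 0.0
```

Run:
```python
from fit import *
o=bot.get_obs(); print(o['eef_pos'],o['ft_force'])
C=cam('wrist'); im=bot.camera('wrist'); M=R.from_quat(o['tool_rot']).as_matrix()
for d in bot.outline_of('wrist','driver')[:1]:
    rc=cv2.minAreaRect(corners(d['region']).astype(np.float32)); b=back(C,cv2.boxPoints(rc),.058)
    print(d['score'],rc,((b.mean(0)-o['eef_pos'])@M).round(4),((b-o['eef_pos'])@M).round(3).tolist())
```

```text
[0.56381001 0.01781612 0.17109864] [-0.09274847  0.02340924 -0.79466784]
0.69 ((316.0, 227.5), (113.0, 50.0), 90.0) [ 0.0009 -0.0008  0.1131] [[0.045, -0.019, 0.113], [0.045, 0.017, 0.113], [-0.043, 0.019, 0.113], [-0.043, -0.02, 0.113]]
```

Request:
{"api": "drive_tool", "payload": {
  "rows": [
    {"dx":0,"dy":0,"dz":0.7,"wx":0,"wy":0,"wz":0,"hand":62},
    {"dx":0,"dy":0,"dz":1.4,"wx":0,"wy":0,"wz":0,"hand":62},
    {"dx":0,"dy":0,"dz":2,"wx":0,"wy":0,"wz":0,"hand":62},
    {"dx":0,"dy":0,"dz":2.5,"wx":0,"wy":0,"wz":0,"hand":62},
    {"dx":0,"dy":0,"dz":2.86,"wx":0,"wy":0,"wz":0,"hand":62},
    {"dx":0,"dy":0,"dz":2.86,"wx":0,"wy":0,"wz":0,"hand":62},
    {"dx":0,"dy":0,"dz":2.86,"wx":0,"wy":0,"wz":0,"hand":45},
    {"dx":0,"dy":0,"dz":2.86,"wx":0,"wy":0,"wz":0,"hand":38},
    {"dx":0,"dy":0,"dz":2.86,"wx":0,"wy":0,"wz":0,"hand":32},
    {"dx":0,"dy":0,"dz":2.86,"wx":0,"wy":0,"wz":0,"hand":30},
    {"dx":0,"dy":0,"dz":2.86,"wx":0,"wy":0,"wz":0,"hand":30},
    {"dx":0,"dy":0,"dz":2.86,"wx":0,"wy":0,"wz":0,"hand":30}
  ]
}}

```text
clock: 22.1
eef_pos: [0.565, 0.0153, 0.0301]
tool_rot: [0.683, 0.731, 0.001, 0.002]
ft_force: [-0.8, -3.2, 5.9]
grip_width: 0.0348
grasp_force: 63.5
```

Request:
{"api": "drive_tool", "payload": {
  "rows": [
    {"dx":0,"dy":0,"dz":-0.2,"wx":0,"wy":0,"wz":0,"hand":30},
    {"dx":0,"dy":0,"dz":-0.5,"wx":0,"wy":0,"wz":0,"hand":30},
    {"dx":0,"dy":0,"dz":-0.9,"wx":0,"wy":0,"wz":0,"hand":30},
    {"dx":0,"dy":0,"dz":-1.4,"wx":0,"wy":0,"wz":0,"hand":30},
    {"dx":0,"dy":0,"dz":-1.9,"wx":0,"wy":0,"wz":0,"hand":30},
    {"dx":0,"dy":0,"dz":-2.4,"wx":0,"wy":0,"wz":0,"hand":30},
    {"dx":0,"dy":0,"dz":-2.6,"wx":0,"wy":0,"wz":0,"hand":30},
    {"dx":0,"dy":0,"dz":-2.6,"wx":0,"wy":0,"wz":0,"hand":30}
  ]
}}

```text
clock: 22.9
eef_pos: [0.5649, 0.0162, 0.1601]
tool_rot: [0.682, 0.731, 0.001, 0.001]
ft_force: [1.0, -0.0, -2.8]
grip_width: 0.0349
grasp_force: 62.6
```

Run:
```python
from fit import *
o=bot.get_obs(); print(o['eef_pos'],o['ft_force'],o['ft_torque'],o['grip_width'],o['grasp_force'])
C=cam('wrist'); im=bot.camera('wrist'); M=R.from_quat(o['tool_rot']).as_matrix()
for d in bot.outline_of('wrist','driver')[:1]:
    print(d['score'],cv2.minAreaRect(corners(d['region']).astype(np.float32)))
```

```text
[0.56489151 0.01622655 0.16005963] [ 1.04872924 -0.03629614 -2.82974128] [-0.01942721 -0.02677645 -0.00150679] 0.03490596812452272 62.611953020095825
0.77 ((316.9999694824219, 308.0), (101.99998474121094, 205.99996948242188), -0.0)
```

Request:
{"api": "drive_tool", "payload": {
  "rows": [
    {"dx":-0.4,"dy":-0.1,"dz":0,"wx":0,"wy":0,"wz":0,"hand":30},
    {"dx":-1.1,"dy":-0.3,"dz":0,"wx":0,"wy":0,"wz":0,"hand":30},
    {"dx":-1.8,"dy":-0.45,"dz":0,"wx":0,"wy":0,"wz":0,"hand":30},
    {"dx":-2.5,"dy":-0.65,"dz":0,"wx":0,"wy":0,"wz":0,"hand":30},
    {"dx":-3.2,"dy":-0.8,"dz":0,"wx":0,"wy":0,"wz":0,"hand":30},
    {"dx":-3.9,"dy":-1,"dz":0,"wx":0,"wy":0,"wz":0,"hand":30},
    {"dx":-4.6,"dy":-1.2,"dz":0,"wx":0,"wy":0,"wz":0,"hand":30},
    {"dx":-5.2,"dy":-1.35,"dz":0,"wx":0,"wy":0,"wz":0,"hand":30},
    {"dx":-5.6,"dy":-1.45,"dz":0,"wx":0,"wy":0,"wz":0,"hand":30},
    {"dx":-5.85,"dy":-1.51,"dz":0,"wx":0,"wy":0,"wz":0,"hand":30},
    {"dx":-5.85,"dy":-1.51,"dz":0.5,"wx":0,"wy":0,"wz":0,"hand":30},
    {"dx":-5.85,"dy":-1.51,"dz":1.1,"wx":0,"wy":0,"wz":0,"hand":30},
    {"dx":-5.85,"dy":-1.51,"dz":1.7,"wx":0,"wy":0,"wz":0,"hand":30},
    {"dx":-5.85,"dy":-1.51,"dz":2.3,"wx":0,"wy":0,"wz":0,"hand":30},
    {"dx":-5.85,"dy":-1.51,"dz":2.7,"wx":0,"wy":0,"wz":0,"hand":30},
    {"dx":-5.85,"dy":-1.51,"dz":2.95,"wx":0,"wy":0,"wz":0,"hand":30},
    {"dx":-5.85,"dy":-1.51,"dz":3.05,"wx":0,"wy":0,"wz":0,"hand":30},
    {"dx":-5.85,"dy":-1.51,"dz":3.05,"wx":0,"wy":0,"wz":0,"hand":30}
  ]
}}

```text
clock: 24.8
eef_pos: [0.5083, -0.2806, 0.0053]
tool_rot: [0.682, 0.731, -0.0, -0.001]
ft_force: [-0.7, 0.1, -1.7]
grip_width: 0.0348
grasp_force: 62.5
```

Request:
{"api": "drive_tool", "payload": {
  "rows": [
    {"dx":0,"dy":0,"dz":0.03,"wx":0,"wy":0,"wz":0,"hand":30},
    {"dx":0,"dy":0,"dz":0.05,"wx":0,"wy":0,"wz":0,"hand":30},
    {"dx":0,"dy":0,"dz":0.05,"wx":0,"wy":0,"wz":0,"hand":30}
  ]
}}

```text
clock: 25.1
eef_pos: [0.509, -0.2813, 0.0043]
tool_rot: [0.683, 0.731, 0.0, 0.001]
ft_force: [0.5, -0.1, -3.0]
grip_width: 0.035
grasp_force: 62.5
```

Request:
{"api": "drive_tool", "payload": {
  "rows": [
    {"dx":0,"dy":0,"dz":0.02,"wx":0,"wy":0,"wz":0,"hand":30},
    {"dx":0,"dy":0,"dz":0.04,"wx":0,"wy":0,"wz":0,"hand":30},
    {"dx":0,"dy":0,"dz":0.04,"wx":0,"wy":0,"wz":0,"hand":30}
  ]
}}

```text
clock: 25.4
eef_pos: [0.5084, -0.281, 0.0014]
tool_rot: [0.683, 0.731, -0.0, -0.0]
ft_force: [0.2, -0.8, -3.3]
grip_width: 0.035
grasp_force: 62.5
```

Request:
{"api": "drive_tool", "payload": {
  "rows": [
    {"dx":0,"dy":0,"dz":0.02,"wx":0,"wy":0,"wz":0,"hand":30},
    {"dx":0,"dy":0,"dz":0.03,"wx":0,"wy":0,"wz":0,"hand":30},
    {"dx":0,"dy":0,"dz":0.03,"wx":0,"wy":0,"wz":0,"hand":30}
  ]
}}

```text
clock: 25.7
eef_pos: [0.5084, -0.281, -0.0003]
tool_rot: [0.683, 0.731, -0.0, -0.0]
ft_force: [-0.4, 0.4, -3.3]
grip_width: 0.0349
grasp_force: 62.5
```

Request:
{"api": "drive_tool", "payload": {
  "rows": [
    {"dx":0,"dy":0,"dz":0.01,"wx":0,"wy":0,"wz":0,"hand":30},
    {"dx":0,"dy":0,"dz":0.02,"wx":0,"wy":0,"wz":0,"hand":30},
    {"dx":0,"dy":0,"dz":0.02,"wx":0,"wy":0,"wz":0,"hand":30}
  ]
}}

```text
clock: 26.0
eef_pos: [0.5085, -0.2811, -0.0008]
tool_rot: [0.683, 0.731, 0.0, 0.0]
ft_force: [-2.2, 0.6, 0.2]
grip_width: 0.0347
grasp_force: 62.7
```

Request:
{"api": "drive_tool", "payload": {
  "rows": [
    {"dx":0,"dy":0,"dz":0.01,"wx":0,"wy":0,"wz":0,"hand":30},
    {"dx":0,"dy":0,"dz":0.01,"wx":0,"wy":0,"wz":0,"hand":36},
    {"dx":0,"dy":0,"dz":0.01,"wx":0,"wy":0,"wz":0,"hand":42},
    {"dx":0,"dy":0,"dz":0.01,"wx":0,"wy":0,"wz":0,"hand":55},
    {"dx":0,"dy":0,"dz":0.01,"wx":0,"wy":0,"wz":0,"hand":60},
    {"dx":0,"dy":0,"dz":0.01,"wx":0,"wy":0,"wz":0,"hand":60},
    {"dx":0,"dy":0,"dz":-0.3,"wx":0,"wy":0,"wz":0,"hand":60},
    {"dx":0,"dy":0,"dz":-1,"wx":0,"wy":0,"wz":0,"hand":60},
    {"dx":0,"dy":0,"dz":-2,"wx":0,"wy":0,"wz":0,"hand":60},
    {"dx":0,"dy":0,"dz":-3,"wx":0,"wy":0,"wz":0,"hand":60},
    {"dx":0,"dy":0,"dz":-4,"wx":0,"wy":0,"wz":0,"hand":60},
    {"dx":0,"dy":0,"dz":-4.6,"wx":0,"wy":0,"wz":0,"hand":60},
    {"dx":0,"dy":0,"dz":-4.6,"wx":0,"wy":0,"wz":0,"hand":60}
  ]
}}

```text
clock: 27.3
eef_pos: [0.5113, -0.2825, 0.2353]
tool_rot: [0.683, 0.731, 0.001, 0.006]
ft_force: [-0.0, -0.1, 0.2]
grip_width: 0.06
grasp_force: 0.0
```

Run:
```python
from fit import *
o=bot.get_obs(); print(o['eef_pos'],o['ft_force'])
for n in ['wrist','side','top']:
    C=cam(n); im=bot.camera(n)
    if n!='wrist': save('f_%s.png'%n,im)
    for t in ['driver','lid','rod_knob','mug','screwdriver','screwbin']:
      for d in bot.outline_of(n,t)[:1]:
        rc=cv2.minAreaRect(corners(d['region']).astype(np.float32)); b=back(C,cv2.boxPoints(rc),.03)
        print(n,t,round(d['score'],2),np.round(d['extent']),b.mean(0).round(3),b[:,:2].round(3).tolist())
p=[.562,.08,.07]; C=cam('top')
for t in (.01,.016,.022,.03): print(t,proj(C,b2w(p,[(-.046,.17+t,.042),(-.03,.17+t,.042)])).round(1).tolist())
im=cv2.imread('pics/f_top.png')[200:280,120:220]; g=im.sum(2); 
print([int(v) for v in g[:, :].min(0)][:40], [int(v) for v in g[36:48].mean(0)][:40])
```

```text
[ 0.51125546 -0.28254228  0.23526994] [-0.01290884 -0.0694711   0.2433628 ]
wrist driver 0.84 [314. 198.  39.  90.] [ 0.509 -0.278  0.03 ] [[0.488, -0.237], [0.524, -0.234], [0.531, -0.319], [0.493, -0.322]]
wrist mug 0.95 [562. 166. 148. 132.] [ 0.751 -0.24   0.03 ] [[0.668, -0.259], [0.699, -0.166], [0.831, -0.216], [0.809, -0.319]]
wrist screwdriver 0.54 [320. 196. 230. 180.] [ 0.511 -0.283  0.03 ] [[0.392, -0.346], [0.419, -0.198], [0.618, -0.215], [0.616, -0.372]]
side driver 0.62 [339. 351.  32.  45.] [ 0.508 -0.3    0.03 ] [[0.483, -0.255], [0.527, -0.237], [0.531, -0.346], [0.491, -0.361]]
side lid 0.65 [361. 192.  54. 107.] [0.706 0.145 0.03 ] [[0.639, 0.239], [0.82, 0.299], [0.759, 0.041], [0.607, 0.002]]
side rod_knob 0.59 [291. 209.  22.  35.] [0.528 0.155 0.03 ] [[0.515, 0.179], [0.537, 0.196], [0.541, 0.131], [0.519, 0.115]]
side mug 0.62 [441. 302.  58.  62.] [ 0.739 -0.215  0.03 ] [[0.725, -0.108], [0.841, -0.137], [0.746, -0.32], [0.647, -0.295]]
side screwdriver 0.71 [223. 217.  75.  20.] [0.358 0.221 0.03 ] [[0.263, 0.236], [0.454, 0.27], [0.45, 0.204], [0.267, 0.1
[... 720 characters left out ...]
.251], [0.262, 0.208], [0.256, 0.239]]
top screwbin 0.6 [185. 105.  59.  60.] [0.75  0.206 0.03 ] [[0.71, 0.261], [0.816, 0.23], [0.79, 0.149], [0.685, 0.181]]
0.01 [[155.3, 248.1], [154.6, 238.9]]
0.016 [[151.8, 248.4], [151.2, 239.2]]
0.022 [[148.4, 248.7], [147.7, 239.5]]
0.03 [[143.7, 249.1], [143.1, 239.9]]
[390, 395, 399, 401, 386, 383, 390, 399, 401, 401, 403, 399, 399, 399, 393, 403, 405, 403, 394, 396, 403, 404, 399, 388, 394, 313, 152, 73, 51, 57, 62, 66, 57, 51, 42, 45, 140, 161, 214, 202] [410, 414, 418, 417, 416, 417, 422, 425, 424, 420, 419, 416, 416, 418, 420, 418, 417, 417, 421, 422, 418, 416, 419, 422, 431, 320, 182, 107, 93, 97, 96, 85, 77, 66, 115, 251, 364, 394, 390, 386]
```

```bash
python3 -c "
from workcell import bot
print(bot.job_done())"
```

```text
the job is handed in; nothing more can be done
None
```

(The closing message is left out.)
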